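# Unhook the consumables caddy and park it

## Robot

A 7-joint arm with a two-finger parallel gripper is mounted at the origin on the work surface. World frame = base frame: x ahead of the robot, y to its left, z up, the work surface at z = 0. Lengths are in m, angles in rad, forces in N, time in s.
With the tool pointing down it reaches from about 0.4 to 0.875 m from the base axis. Payload 19.3 kg.
Tool frame: the origin (TCP) lies midway between the tips of the shut fingers; the grasp point (between the pads) lies 19 mm behind it; z points along the fingers, y is the line along which they close (so a half turn about z gives the same grasp; the last joint's range is limited). The gripper opens to 85 mm and grips with 20 to 120 N. Pads are 22 mm wide; open, the fingers measure 114 mm over their backs; the gripper's body (76 mm by 85 mm) begins 54 mm behind the grasp point. The pads swing forward as they close: fully open they stand 13 mm farther back than shut.
Start: joints at [-0.07, 0.521, -0.036, 1.599, 0.021, 1.021, -0.113], TCP at [0.625, -0, 0.231] pointing down, gripper open.
Joint ranges: [-2.91, 2.91], [-0.3, 2.13], [-1.5, 1.42], [0.17, 2.43], [-1.26, 4.41], [0.16, 1.93], [-2.52, 2.52]. Speed limits (rad/s): [1.89, 1.89, 2.39, 2.39, 3.01, 3.01, 3.01].

## Interface

Orientations are given as [roll, pitch, yaw] about the fixed x, y, z axes, in that order (R = Rz(yaw) Ry(pitch) Rx(roll)).
In Python, from workcell import telemetry, grab_frame, calibration, bot, outline_of, landmark_of gives the robot as it stands. The module is installed in compiled form; this text tells all that it offers.
- The arm moves only by the shell command python3 -m inch 'ROWS' [FORCE]. ROWS is JSON, a list of rows, each a list of 7 numbers: the shift along the tool's x, y, z in m, then the turn, a rotation vector about the tool's x, y, z in rad, then the closure, from 0 (fully open) to 1 (shut). A call has 1 to 5 rows; each row shifts and turns the commanded pose from where the row before left it, along the tool's axes as they then stand; what a row does not reach is not made up. A row lasts 1/10 s, in which the tool goes at most 50 mm and 8.59 degrees, less where a joint would pass 70% of its speed; a pose out of reach is approached as far as the arm can. A call is refused whole if a number of a shift passes 0.05 or a number of a turn 0.15, either way. A call with a gripper value outside its range is refused whole. The fingers move at their own pace and stop on an object; FORCE is the grip in N (left out, the last holds). Time passes only in rows, so rows that do not move let the fingers close. It gives the time, the measured TCP pose, the force, the opening and the grip force at its end, in the units of the state.
- telemetry.observe(): the state, without advancing time (a new reading comes with each control period).
- grab_frame(name): name is "scene" or "side" or "wrist"; returns the picture (420x560x3 uint8, red, green, blue); there is no depth.
- calibration(name): a dict with "fovy" (degrees; the focal length in pixels is half the picture's height over the tangent of half this angle, whatever the lens; pixels are square), "cx", "cy" (the principal point, pixels), "dist" ([k1, k2, p1, p2, k3] as OpenCV has them; the pictures are not rectified), "pose" (4x4, takes a point from camera to world coordinates). Camera axes: x right, y down, z forward; pixel columns grow to the right and rows downward; lengths in m; the calibration is good to about 2 mm. A picture is of the moment at which its call begins: read the wrist's pose just before it. calibration takes no time and is no camera call; for the wrist camera it gives the pose at the moment of the call.
- bot.job_done(): hands the job in; it is judged then, once.
Trained networks look in the newest picture that a camera, given by its name, has taken for a name from the list of things; names that differ only in an ending like _2 or _b are one class to them, and where a whole thing is asked for, a point or a joint stands for the part that bears it (a point fixed in the world has none). Each returns a list of dicts, best first, with "score" (0 to 1); they miss things now and then, are a little off and sometimes report something else, mostly with a low value. They report only what shows in the picture. A call takes as long as a camera call. They do not tell look-alikes from the thing itself.
- outline_of(label, camera): "region" (420x560 bool, what is visible of it) and "rect" ([left, top, right, bottom] in pixels, round what is visible of it).
- landmark_of(label, camera): "xy" ([column, row] in pixels: a listed point, or the origin of a listed thing).
The state is a dict: "clock": time; "qpos": joint angles; "qd": joint speeds; "joint_efforts": joint torques, N m; "position": TCP position; "tool_rot": TCP orientation; "force": force on the tool from outside, world axes, zero at the start; "moment": the same for the moment, N m; "grip_width": finger opening in m; "finger_force": force on a finger pad.
Only numpy, scipy, OpenCV 4.12 (cv2) and the standard library are available. Lean on these libraries where they do the work, as an engineer would, in place of code of your own. Each camera call takes 0.05 s, during which the arm holds its last target. There are 200 camera calls.

## Task

Take the steel caddy off the hook stand and park it in the low frame on the welding table, gently, upright and fully down inside the lips, then let go. The hook's upturned stud is set to an unknown height: feel for its tip, lift the caddy only until it just passes over, and draw it off towards the open end without straining the hook. Leave the other things where they are.

Things in the scene. Friction and masses are not known exactly. Their poses are not given: they have to be found in the camera images.
- caddy: Grey steel caddy, 0.3 to 0.6 kg: open box 90 (x) x 110 (y) x 40 mm high, 4 mm walls, with an upright panel across its middle, 8 mm thick (x), 70 mm wide (y), reaching 185 mm above the underside. Origin: centre of the underside; z up; symmetric under a half turn. At the start it hangs level on the hook, its underside about 30 mm above the table.
- window (a point): Middle of the window in the caddy's panel, 73 mm above the underside. The window is 40 mm wide (y) and 52 mm high (47 to 99 mm above the underside). At the start the hook's arm passes through it and its upper edge rests on the arm, 3 to 10 mm behind the hook's stud.
- grip (a point): Middle of the top edge of the caddy's panel, 185 mm above the underside. The panel is plain and solid from the window up to here. Grip it across its 8 mm thickness, fingertips no more than 40 mm below this edge: lower, they could meet the hook's stud.
- hook: Fixed dark steel hook stand. Origin: on the table, below the place where the caddy hangs. A post (20 x 30 mm, 139 mm high) stands 78 mm behind it (+x). From the post an arm 14 mm wide (y) and 10 mm high, top 129 mm above the table, runs towards -x through the caddy's window to its open end at x = -22 mm. Above 20 N the hook is strained.
- hook_top (a point): Point on the arm's top, on the axis of the stiff upright stud (10 mm diameter, 46 mm long) through the arm's end, 15 mm in -x from the hook's origin. The stud's height is not measured: its tip is 14 to 34 mm above this point, its foot 46 mm below the tip. So the caddy comes off to -x only when lifted 0 to 6 mm more than the tip's height; higher, the window's lower edge meets the foot.
- frame: Fixed parking frame of dark steel: floor 4 mm thick with a lip all round, 14 mm high above the table and 6 mm thick; inside 97 mm (x) x 117 mm (y), for the caddy's box with 3.5 mm play on each side, either way round. Origin: centre of the underside, on the table.
- spray_can: White upright can, 60 mm diameter, 170 mm high, a bystander. Origin: centre of the underside.
- hammer: Hammer about 250 mm long with a wooden handle, lying on the table along its x, handle to -x, a bystander. Origin: on the table, under it.
- offcut: Square steel tube offcut 120 x 40 x 40 mm lying along its x, a bystander. Origin: centre of the underside.
- clamp: Bar clamp 300 mm long lying along its x, a bystander. Origin: underside of its bar's middle.
There are look-alikes about, which are no part of the job. Leave any green look-alike of the hook alone.

How it is judged:
On the way:
1. the caddy is drawn off the hook towards its open end and held clear of hook and table (x of caddy in the frame of hook below -0.035 m and height (world z) of caddy above 0.03 m and contact force between caddy and hook below 0.2 N and contact force between caddy and the fingers above 1 N), for 0.1 s.
At the end, for the whole second after the job is handed in: The caddy stands in the parking frame, within 6 mm of its centre, fully down on its floor (within 2.5 mm), upright within 0.04 rad, its sides along the frame's within 0.1 rad, and at rest (horizontal distance between caddy and frame below 0.006 m and z of caddy in the frame of frame between 0.002 and 0.0065 m and angle between caddy's own z axis and vertical below 0.04 rad and angle between the x axis of caddy and the x axis of frame, either way round below 0.1 rad and linear speed of caddy below 0.01 m/s and angular speed of caddy below 0.05 rad/s); the robot touches nothing.
It fails at once if the hook is strained: caddy and hook press on each other with more than 20 N (contact force between caddy and hook above 20 N).
It fails at once if the robot bears on the hook with more than 20 N (contact force between any of the arm, the fingers and hook above 20 N).
It fails at once if the caddy is slammed into the frame: more than 40 N (contact force between caddy and frame above 40 N).
It fails at once if the caddy is tipped by more than 0.4 rad (angle between caddy's own z axis and vertical above 0.4 rad).
It fails at once if another thing (spray can, hammer, offcut or clamp) is moved by more than 20 mm (distance of any of spray_can, hammer, offcut, clamp from where it was at the start of the episode above 0.02 m).
It also fails if it takes over 72 s, if anything falls off the work surface, if the arm or the gripper's body presses on something with over 40 N, if the wrist force passes 120 N, or if a joint passes its speed limit or range.

## Working session

There is one attempt and no reset: what is moved stays moved. The work goes in short steps, Python scripts to look and compute and a shell command to move; the robot and the scene stay as the last step left them, time stands still between calls to the robot, and variables do not carry over. Pictures are saved under pics/ and viewed, at most 10 in all, crops included, and the job is handed in when it is done.

```bash
mkdir -p pics; cat > h.py <<'E'
import numpy as np, cv2
from workcell import telemetry, grab_frame, calibration, bot, outline_of, landmark_of
def cam(n):
    c=calibration(n); f=210/np.tan(np.radians(c["fovy"])/2)
    return np.array([[f,0,c["cx"]],[0,f,c["cy"]],[0,0,1.]]),np.array(c["dist"],float),np.array(c["pose"],float)
def ray(n,xy,c=None):
    K,d,T=c or cam(n)
    u=cv2.undistortPoints(np.array([[xy]],float),K,d)[0,0]
    return T[:3,3],T[:3,:3]@np.array([u[0],u[1],1.])
def onz(n,xy,z,c=None):
    o,r=ray(n,xy,c); return o+r*(z-o[2])/r[2]
def tri(obs):
    A=np.zeros((3,3));b=np.zeros(3)
    for o,r in obs:
        r=r/np.linalg.norm(r);P=np.eye(3)-np.outer(r,r);A+=P;b+=P@o
    return np.linalg.solve(A,b)
def proj(n,p,c=None):
    K,d,T=c or cam(n); Ti=np.linalg.inv(T)
    return cv2.projectPoints(np.atleast_2d(np.array(p,float)),cv2.Rodrigues(Ti[:3,:3])[0],Ti[:3,3],K,d)[0][:,0]
E
python3 - <<'E'
from h import *
np.set_printoptions(precision=3,suppress=True)
ims=[]
for n in("scene","side"):
    im=grab_frame(n);cv2.imwrite(f"pics/{n}0.png",im[:,:,::-1]);print(n,cam(n)[2][:3,3])
    for l,z in(("grip",.215),("window",.103),("hook_top",.129),("hook",0),("caddy",.03),("frame",0),("spray_can",0),("hammer",0),("offcut",0),("clamp",0)):
        for r in landmark_of(l,n)[:3]: print(n,l,round(r["score"],2),np.array(r["xy"]),onz(n,r["xy"],z))
s=telemetry.observe();print(s["clock"],s["position"],s["tool_rot"],s["force"],s["grip_width"])
E
```

```text
scene [ 1.611 -0.145  1.57 ]
scene grip 0.62 [242.5 194.7] [ 0.544 -0.254  0.215]
scene window 0.55 [243.4 217.8] [ 0.569 -0.255  0.103]
scene hook_top 0.86 [244.6 207.7] [ 0.54  -0.25   0.129]
scene hook_top 0.77 [148.4 180.1] [ 0.402 -0.642  0.129]
scene hook 0.57 [245.9 231. ] [ 0.561 -0.25  -0.   ]
scene hook 0.55 [154.9 201.7] [ 0.412 -0.64   0.   ]
scene caddy 0.57 [241.  226.3] [ 0.559 -0.268  0.03 ]
scene frame 0.63 [355.1 219.2] [0.503 0.2   0.   ]
scene frame 0.38 [305.2 204.4] [ 0.426 -0.004  0.   ]
scene spray_can 0.89 [413.3 223.8] [0.527 0.44  0.   ]
scene spray_can 0.44 [357.5 220.9] [0.512 0.209 0.   ]
scene hammer 0.76 [307.2 210.6] [0.459 0.003 0.   ]
scene offcut 0.92 [312.9 272. ] [0.75  0.012 0.   ]
scene clamp 0.9 [186.9 215.8] [ 0.486 -0.497  0.   ]
side [0.271 1.06  0.904]
side grip 0.74 [305.  182.3] [ 0.547 -0.255  0.215]
side window 0.66 [297.3 212.1] [ 0.571 -0.247  0.103]
side hook_top 0.88 [361. 164.] [ 0.397 -0.621  0.129]
side hook_top 0.57 [306.9 208.2] [ 0.535 -0.236  0.129]
side hook 0.87 [301.4 234.7] [ 0.56  -0.265 -0.   ]
side hook 0.7 [357.2 191.8] [ 0.405 -0.627  0.   ]
side caddy 0.88 [302.9 232.6] [ 0.549 -0.235  0.03 ]
side frame 0.65 [281.1 328.2] [0.516 0.193 0.   ]
side spray_can 0.92 [249.3 409.2] [0.523 0.454 0.   ]
side hammer 0.71 [321.1 285.4] [ 0.443 -0.008  0.   ]
side offcut 0.61 [230.1 274. ] [0.732 0.003 0.   ]
side clamp 0.86 [337. 210.] [ 0.463 -0.463  0.   ]
1.1 [ 0.625 -0.     0.231] [-3.142  0.     1.571] [ 0.109 -0.034 -0.686] 0.08520947491609641
```

View pics/scene0.png

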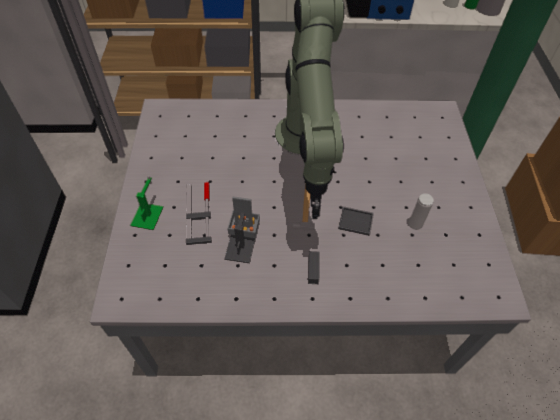

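View pics/side0.png

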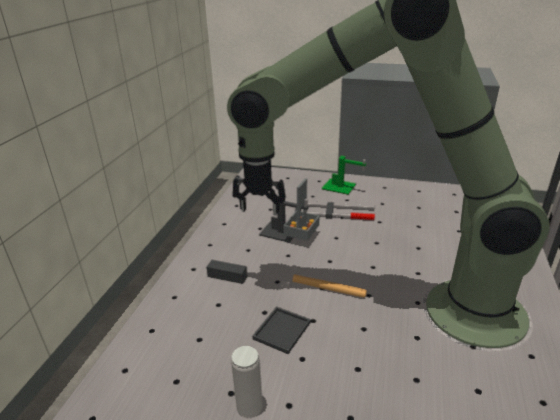

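Scene: the real hook with the caddy is at about (243,215), the green look-alike at (148,205), and the frame at (356,220). The side view agrees, so I move to above the caddy for a wrist look.

```bash
python3 -m inch '[[-0.03,-0.02,-0.05,0,0,0,0],[-0.05,-0.02,-0.05,0,0,0,0],[-0.05,-0.02,-0.05,0,0,0,0],[-0.05,-0.02,0,0,0,0,0],[-0.04,0,0,0,0,0,0]]'; python3 -m inch '[[0,0,0,0,0,0,0],[0,0,0,0,0,0,0]]'
python3 - <<'E'
from h import *
np.set_printoptions(precision=3,suppress=True)
s=telemetry.observe();print(s["position"],s["tool_rot"],s["force"])
n="wrist";im=grab_frame(n);c=cam(n);cv2.imwrite("pics/w1.png",im[:,:,::-1]);print(c[2])
for l,z in(("grip",.215),("window",.103),("hook_top",.129),("hook",0),("caddy",.03)):
    for r in landmark_of(l,n)[:3]: print(n,l,round(r["score"],2),np.array(r["xy"]),onz(n,r["xy"],z,c))
E
```

```text
clock: 1.6
position: [0.5614, -0.1812, 0.3417]
tool_rot: [3.139, 0.001, 1.57]
force: [1.3, 0.5, 1.3]
grip_width: 0.0855
finger_force: 0.0
clock: 1.8
position: [0.5628, -0.1795, 0.3398]
tool_rot: [-3.142, -0.0, 1.569]
force: [0.2, 1.3, 0.0]
grip_width: 0.0853
finger_force: 0.0
[ 0.563 -0.179  0.34 ] [-3.142 -0.     1.569] [0.15  1.338 0.001]
[[ 1.     0.     0.     0.562]
 [ 0.    -0.954 -0.299 -0.101]
 [ 0.     0.299 -0.954  0.482]
 [ 0.     0.     0.     1.   ]]
wrist grip 0.61 [268.7 298.8] [ 0.559 -0.26   0.215]
wrist window 0.76 [270.5 244. ] [ 0.56  -0.258  0.103]
wrist hook 0.68 [159.8   5.7] [ 0.432 -0.004  0.   ]
wrist caddy 0.86 [271.9 222.2] [ 0.561 -0.258  0.03 ]
```

View pics/w1.png

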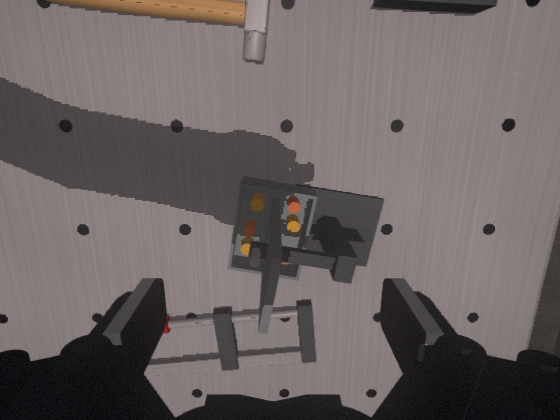

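Wrist view: the caddy's box spans (230–315, 178–278). The panel's top edge runs down to (265,332), and the hook's post is at +x near (345,255), with a slight yaw. I'll work out the yaw from an enlarged crop.

```bash
python3 - <<'E'
from h import *
np.set_printoptions(precision=3,suppress=True)
im=cv2.imread("pics/w1.png")[160:350,210:400]
cv2.imwrite("pics/w1c.png",cv2.resize(cv2.convertScaleAbs(im,alpha=1.8),None,fx=3.15,fy=3.15,interpolation=2))
c=cam("wrist")
for p in((243,178),(229,268),(298,278),(315,190)): print(onz("wrist",p,.07,c))
for p in((383,198),(300,187),(368,264)): print("base",onz("wrist",p,.0,c))
E
```

```text
[ 0.528 -0.191  0.07 ]
[ 0.509 -0.303  0.07 ]
[ 0.594 -0.317  0.07 ]
[ 0.611 -0.205  0.07 ]
base [ 0.711 -0.233  0.   ]
base [ 0.599 -0.218  0.   ]
base [ 0.699 -0.331  0.   ]
```

View pics/w1c.png

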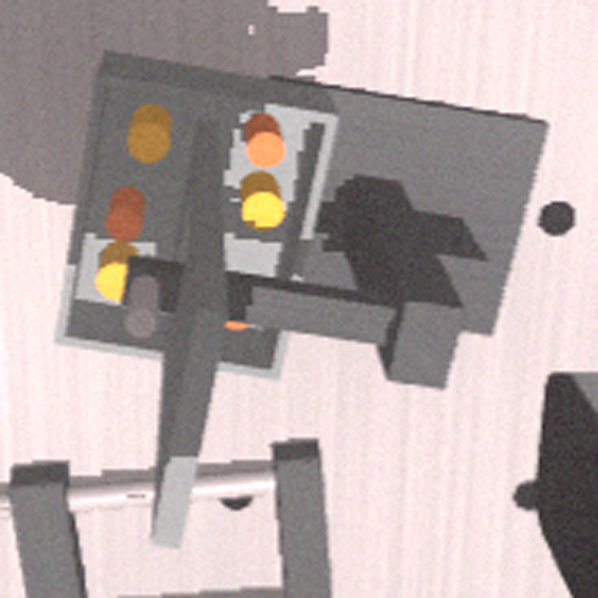

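```bash
python3 - <<'E'
from h import *
np.set_printoptions(precision=3,suppress=True)
c=cam("wrist");a=-.16;R=np.array([[np.cos(a),-np.sin(a)],[np.sin(a),np.cos(a)]]);C=np.array([.5605,-.254])
def w(x,y,z): return [*(C+R@[x,y]),z]
print("top corners px",proj("wrist",[w(x,y,.215) for x in(-.004,.004) for y in(-.035,.035)],c))
print("arm end px",proj("wrist",[w(-.022,y,.129) for y in(-.007,.007)],c), "crop-based seen (250,245)")
print("end",onz("wrist",(210+152/3.15,160+545/3.15),.215,c),onz("wrist",(210+182/3.15,160+545/3.15),.215,c), "expect",w(-.004,-.035,.215),w(.004,-.035,.215))
tip=(210+145/3.15,160+288/3.15)
for h in(14,19,24,29,34): print(h,onz("wrist",tip,.129+h/1000,c), "axis",w(-.015,0,0))
# arm far end edges (arm top at .129): crop points
for p in((130,258),(128,283),(250,282),(395,308)): print("arm",onz("wrist",(210+p[0]/3.15,160+p[1]/3.15),.129,c))
E
```

```text
top corners px [[259.102 328.492]
 [272.467 252.643]
 [268.512 329.807]
 [282.511 254.148]]
arm end px [[248.942 253.218]
 [250.873 240.834]] crop-based seen (250,245)
end [ 0.55  -0.292  0.215] [ 0.558 -0.292  0.215] expect [np.float64(0.5509749536349989), np.float64(-0.28791568209168994), 0.215] [np.float64(0.5588727719020039), np.float64(-0.2891902277446039), 0.215]
14 [ 0.546 -0.249  0.143] axis [np.float64(0.5456915907493656), np.float64(-0.2516102269007863), 0]
19 [ 0.546 -0.247  0.148] axis [np.float64(0.5456915907493656), np.float64(-0.2516102269007863), 0]
24 [ 0.546 -0.245  0.153] axis [np.float64(0.5456915907493656), np.float64(-0.2516102269007863), 0]
29 [ 0.546 -0.243  0.158] axis [np.float64(0.5456915907493656), np.float64(-0.2516102269007863), 0]
34 [ 0.547 -0.241  0.163] axis [np.float64(0.5456915907493656), np.float64(-0.2516102269007863), 0]
arm [ 0.54  -0.245  0.129]
arm [ 0.539 -0.254  0.129]
arm [ 0.58  -0.253  0.129]
arm [ 0.628 -0.262  0.129]
```

Panel position and yaw (-0.16) fit the picture. Now I align above it and descend partway.

```bash
python3 -m inch '[[-0.04,-0.003,0,0,0,0,0],[-0.036,0,0,0,0,0,0],[0,0,0,0,0,0.08,0],[0,0,0.03,0,0,0.08,0],[0,0,0.03,0,0,0,0]]' >/dev/null; python3 -m inch '[[0,0,0.02,0,0,0,0],[0,0,0,0,0,0,0],[0,0,0,0,0,0,0]]'
python3 - <<'E'
from h import *
n="wrist";im=grab_frame(n);c=cam(n);cv2.imwrite("pics/w2.png",im[:,:,::-1]);print(telemetry.observe()["force"])
for l,z in(("grip",.215),("window",.103),("caddy",.03),("hook_top",.129)):
    for r in landmark_of(l,n)[:1]: print(n,l,round(r["score"],2),np.array(r["xy"]),onz(n,r["xy"],z,c))
E
```

```text
clock: 2.9
position: [0.5603, -0.2546, 0.2606]
tool_rot: [3.141, 0.0, 1.411]
force: [0.2, -0.1, 1.1]
grip_width: 0.0853
finger_force: 0.0
[-0.25884373  0.11151483  1.07847715]
wrist grip 0.72 [273.4 254.1] [ 0.55892397 -0.26184106  0.215     ]
wrist window 0.8 [272.7 196.8] [ 0.55906501 -0.25933998  0.103     ]
wrist caddy 0.82 [273.4 178.9] [ 0.55974647 -0.26017482  0.03      ]
wrist hook_top 0.79 [250.6 207.2] [ 0.54190965 -0.25787904  0.129     ]
```

View pics/w2.png

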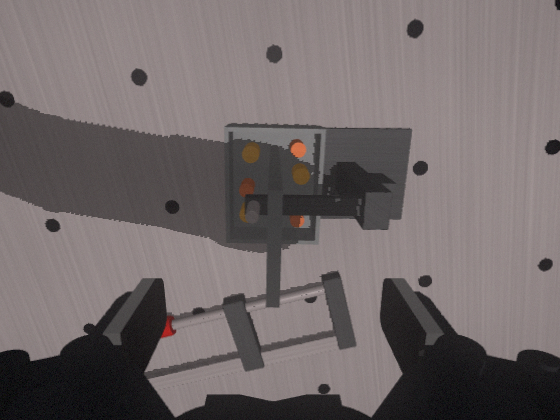

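The panel (column 272) sits midway between the fingers and square to them. I descend to about 34 mm below the top edge and close gently.

```bash
python3 -m inch '[[-0.003,-0.001,0.03,0,0,0,0],[0,0,0.03,0,0,0,0],[0,0,0.02,0,0,0,0],[0,0,0,0,0,0,0.5],[0,0,0,0,0,0,0.75]]' 30; python3 -m inch '[[0,0,0,0,0,0,0.8],[0,0,0,0,0,0,0.85],[0,0,0,0,0,0,0.9],[0,0,0,0,0,0,1],[0,0,0,0,0,0,1]]' 30;python3 -m inch '[[0,0,0,0,0,0,1],[0,0,0,0,0,0,1]]' 60
```

```text
clock: 3.65
position: [0.5589, -0.2578, 0.1808]
tool_rot: [3.141, 0.0, 1.411]
force: [0.7, -0.4, 0.8]
grip_width: 0.0591
finger_force: 0.0
clock: 4.15
position: [0.559, -0.2577, 0.1807]
tool_rot: [3.14, 0.0, 1.411]
force: [-0.5, 0.7, 7.6]
grip_width: 0.0077
finger_force: 30.6
clock: 4.35
position: [0.559, -0.2578, 0.1807]
tool_rot: [3.14, 0.0, 1.411]
force: [-0.4, -0.2, 7.3]
grip_width: 0.0074
finger_force: 59.9
```

Gripped (7.4 mm). The pads' forward swing presses the caddy down about 6 N. I lift slowly until it hangs free.

```bash
for i in 1 2 3; do python3 -m inch '[[0,0,-0.001,0,0,0,1],[0,0,0,0,0,0,1],[0,0,0,0,0,0,1]]' | grep -E "position|force"; done
```

```text
position: [0.5583, -0.2575, 0.1808]
force: [-1.0, 0.0, -0.3]
finger_force: 59.0
position: [0.5584, -0.2576, 0.1817]
force: [0.6, 0.8, -5.8]
finger_force: 58.2
position: [0.5585, -0.2576, 0.1829]
force: [0.4, -0.8, -4.4]
finger_force: 58.3
```

```bash
python3 -m inch '[[0,0,-0.004,0,0,0,1],[0,0,-0.004,0,0,0,1],[0,0,-0.004,0,0,0,1],[0,0,0,0,0,0,1],[0,0,0,0,0,0,1]]'; python3 -m inch '[[0,-0.001,0,0,0,0,1],[0,-0.001,0,0,0,0,1],[0,0,0,0,0,0,1],[0,0,0,0,0,0,1]]'
```

```text
clock: 5.75
position: [0.5586, -0.2576, 0.195]
tool_rot: [3.141, 0.0, 1.411]
force: [0.3, -0.4, -4.3]
grip_width: 0.0075
finger_force: 58.4
clock: 6.15
position: [0.5565, -0.2573, 0.1948]
tool_rot: [-3.142, 0.0, 1.411]
force: [0.5, 0.2, -4.6]
grip_width: 0.0072
finger_force: 58.4
```

```bash
python3 -m inch '[[0,-0.001,0,0,0,0,1],[0,0,0,0,0,0,1],[0,0,0,0,0,0,1]]'
```

```text
clock: 6.45
position: [0.5555, -0.2571, 0.1949]
tool_rot: [-3.142, 0.0, 1.411]
force: [0.5, 0.1, -3.8]
grip_width: 0.0074
finger_force: 58.4
```

```bash
python3 -m inch '[[0,-0.001,0,0,0,0,1],[0,0,0,0,0,0,1],[0,0,0,0,0,0,1]]'
```

```text
clock: 6.75
position: [0.5545, -0.257, 0.1949]
tool_rot: [-3.142, 0.0, 1.411]
force: [0.8, -0.5, -4.8]
grip_width: 0.0074
finger_force: 58.4
```

```bash
python3 -m inch '[[0,-0.001,0,0,0,0,1],[0,0,0,0,0,0,1],[0,0,0,0,0,0,1]]'|grep -E "posi|force:"
```

```text
position: [0.5536, -0.2568, 0.1949]
force: [0.4, -0.7, -5.3]
finger_force: 58.4
```

```bash
python3 -m inch '[[0,-0.001,0,0,0,0,1],[0,0,0,0,0,0,1],[0,0,0,0,0,0,1]]'|grep -E "posi|force:"
```

```text
position: [0.5532, -0.2567, 0.195]
force: [4.8, 0.3, -7.1]
finger_force: 58.6
```

```bash
python3 -m inch '[[0,-0.001,0,0,0,0,1],[0,0,0,0,0,0,1],[0,0,0,0,0,0,1]]'|grep -E "posi|force:"
```

```text
position: [0.5528, -0.2566, 0.1951]
force: [8.9, -1.3, -9.6]
finger_force: 58.7
```

Contact felt at TCP x≈0.5535 with lift ≈14 mm. I back off, rise 3 mm and probe again.

```bash
python3 -m inch '[[0,0.003,0,0,0,0,1],[0,0,-0.003,0,0,0,1],[0,0,0,0,0,0,1],[0,-0.001,0,0,0,0,1],[0,0,0,0,0,0,1]]'|grep -E "posi|force:"; python3 -m inch '[[0,-0.001,0,0,0,0,1],[0,-0.0005,0,0,0,0,1],[0,0,0,0,0,0,1],[0,0,0,0,0,0,1]]'|grep -E "posi|force:"
```

```text
position: [0.5535, -0.2569, 0.198]
force: [1.4, -0.6, -5.2]
finger_force: 59.6
position: [0.5529, -0.2567, 0.1981]
force: [6.2, -0.8, -7.3]
finger_force: 59.1
```

Still blocked at 17 mm.

```bash
python3 -m inch '[[0,0.003,0,0,0,0,1],[0,0,-0.003,0,0,0,1],[0,0,0,0,0,0,1],[0,-0.002,0,0,0,0,1],[0,-0.001,0,0,0,0,1]]'|grep -E "posi|force:"; python3 -m inch '[[0,0,0,0,0,0,1],[0,0,0,0,0,0,1]]'|grep -E "posi|force:"
```

```text
position: [0.5528, -0.2566, 0.2011]
force: [7.5, -0.8, -9.1]
finger_force: 58.7
position: [0.5529, -0.2566, 0.2011]
force: [7.0, -2.0, -6.3]
finger_force: 59.0
```

```bash
python3 -m inch '[[0,0.003,0,0,0,0,1],[0,0,-0.003,0,0,0,1],[0,0,0,0,0,0,1],[0,-0.002,0,0,0,0,1],[0,-0.001,0,0,0,0,1]]'|grep -E "posi|force:"; python3 -m inch '[[0,0,0,0,0,0,1],[0,0,0,0,0,0,1]]'|grep -E "posi|force:"
```

```text
position: [0.5527, -0.2566, 0.2041]
force: [7.9, -0.7, -7.2]
finger_force: 58.8
position: [0.5528, -0.2566, 0.2042]
force: [6.1, -1.5, -7.4]
finger_force: 59.2
```

```bash
python3 -m inch '[[0,0.003,0,0,0,0,1],[0,0,-0.003,0,0,0,1],[0,0,0,0,0,0,1],[0,-0.002,0,0,0,0,1],[0,-0.001,0,0,0,0,1]]'|grep -E "posi|force:"; python3 -m inch '[[0,0,0,0,0,0,1],[0,0,0,0,0,0,1]]'|grep -E "posi|force:"
```

```text
position: [0.5524, -0.2566, 0.2071]
force: [5.4, -1.2, -6.0]
finger_force: 59.1
position: [0.5515, -0.2567, 0.2073]
force: [-5.3, 2.0, 8.1]
finger_force: 61.4
```

At 26 mm the edge has just ridden onto the tip (upward force). I lift a little to unload it.

```bash
python3 -m inch '[[0,0,-0.001,0,0,0,1],[0,0,0,0,0,0,1]]'; python3 -m inch '[[0,0,-0.001,0,0,0,1],[0,0,0,0,0,0,1],[0,0,0,0,0,0,1]]'
```

```text
clock: 10.85
position: [0.552, -0.2566, 0.2079]
tool_rot: [-3.141, -0.0, 1.411]
force: [-0.5, -0.3, -3.7]
grip_width: 0.0075
finger_force: 59.5
clock: 11.15
position: [0.5521, -0.2566, 0.2088]
tool_rot: [-3.141, -0.0, 1.411]
force: [-0.3, 0.7, -4.5]
grip_width: 0.0072
finger_force: 59.5
```

```bash
python3 -m inch '[[0,0,-0.001,0,0,0,1],[0,0,0,0,0,0,1],[0,-0.001,0,0,0,0,1],[0,-0.001,0,0,0,0,1],[0,0,0,0,0,0,1]]'|grep -E "posi|force:"
```

```text
position: [0.55, -0.2563, 0.2099]
force: [-0.3, -0.5, -4.5]
finger_force: 59.5
```

```bash
python3 -m inch '[[0,-0.0015,0,0,0,0,1],[0,-0.0015,0,0,0,0,1],[0,0,0,0,0,0,1]]'|grep -E "posi|force:"
```

```text
position: [0.5469, -0.2558, 0.2099]
force: [-0.4, -0.2, -5.5]
finger_force: 59.5
```

```bash
python3 -m inch '[[0,-0.0015,0,0,0,0,1],[0,-0.0015,0,0,0,0,1],[0,0,0,0,0,0,1]]'|grep -E "posi|force:"
```

```text
position: [0.544, -0.2553, 0.2099]
force: [0.3, 0.6, -5.3]
finger_force: 59.5
```

```bash
python3 -m inch '[[0,-0.0015,0,0,0,0,1],[0,-0.0015,0,0,0,0,1],[0,-0.001,0,0,0,0,1],[0,0,0,0,0,0,1]]'|grep -E "posi|force:"
```

```text
position: [0.5401, -0.2547, 0.2099]
force: [0.1, -0.8, -5.4]
finger_force: 59.5
```

```bash
python3 -m inch '[[0,-0.0015,0,0,0,0,1],[0,-0.0015,0,0,0,0,1],[0,-0.001,0,0,0,0,1],[0,-0.001,0,0,0,0,1],[0,0,0,0,0,0,1]]'|grep -E "posi|force:"
```

```text
position: [0.5352, -0.2539, 0.2099]
force: [-0.5, 0.4, -5.0]
finger_force: 59.5
```

```bash
python3 -m inch '[[0,-0.002,0,0,0,0,1],[0,-0.002,0,0,0,0,1],[0,-0.002,0,0,0,0,1],[0,-0.002,0,0,0,0,1],[0,0,0,0,0,0,1]]'|grep -E "posi|force:"
```

```text
position: [0.5271, -0.2526, 0.2099]
force: [-0.2, 0.8, -5.1]
finger_force: 59.5
```

Passed the stud without force. I draw fully clear, then lift.

```bash
python3 -m inch '[[0,-0.01,0,0,0,0,1],[0,-0.01,0,0,0,0,1],[0,-0.01,0,0,0,0,1],[0,-0.015,0,0,0,0,1],[0,-0.015,0,0,0,0,1]]'|grep -E "posi|force:"; python3 -m inch '[[0,0,0,0,0,0,1],[0,0,0,0,0,0,1],[0,0,-0.02,0,0,0,1],[0,0,-0.03,0,0,0,1],[0,0,-0.03,0,0,0,1]]'|grep -E "posi|force:"
python3 - <<'E'
from h import *
np.set_printoptions(precision=3,suppress=True)
for n in("scene","side"):
    im=grab_frame(n);cv2.imwrite(f"pics/{n}1.png",im[:,:,::-1])
    for l in("frame","caddy","window"):
        for r in outline_of(l,n)[:2]: print(n,l,round(r["score"],2),r["rect"])
    for r in outline_of("frame",n)[:1]:
        q=cv2.minAreaRect(np.argwhere(r["region"])[:,::-1].astype(np.float32));P=np.array([onz(n,p,.010) for p in cv2.boxPoints(q)]);print(P,P.mean(0))
E
```

```text
position: [0.4669, -0.2429, 0.21]
force: [-0.6, -0.9, -4.0]
finger_force: 59.5
position: [0.4682, -0.2429, 0.2908]
force: [1.0, 0.1, -4.3]
finger_force: 59.6
scene frame 0.62 [340.6, 206.1, 371.8, 237.3]
scene caddy 0.89 [229.3, 158.7, 262.6, 202.5]
scene caddy 0.72 [308.9, 255.4, 319.6, 283.2]
scene window 0.74 [230.5, 156.9, 265.0, 201.1]
[[0.559 0.123 0.01 ]
 [0.442 0.152 0.01 ]
 [0.474 0.281 0.01 ]
 [0.589 0.247 0.01 ]] [0.516 0.201 0.01 ]
side frame 0.93 [250.7, 307.3, 309.8, 354.1]
side caddy 0.61 [311.7, 159.8, 345.8, 217.3]
side caddy 0.32 [258.7, 197.9, 311.1, 239.8]
side window 0.74 [206.4, 257.8, 249.6, 281.3]
side window 0.6 [308.9, 158.9, 342.3, 217.5]
[[0.58  0.256 0.01 ]
 [0.571 0.097 0.01 ]
 [0.443 0.15  0.01 ]
 [0.464 0.297 0.01 ]] [0.514 0.2   0.01 ]
```

Caddy is off the hook. I carry it towards the frame and look from the near side.

```bash
python3 -m inch '[[0.01,0,-0.01,0,0,0,1],[0.02,0,-0.02,0,0,0,1],[0.03,0,-0.02,0,0,0,1],[0.035,0,0,0,0,0,1],[0.035,0,0,0,0,0,1]]'|grep -E "posi"; python3 -m inch '[[0.035,-0.003,0,0,0,0,1],[0.035,-0.003,0,0,0,0,1],[0.035,0,0,0,0,0,1],[0.035,0,0,0,0,0,1],[0.03,0,0,0,0,0,1]]'|grep -E "posi";python3 -m inch '[[0.02,0,0,0,0,0,1],[0.01,0,0,0,0,0,1],[0,0,0,0,0,0,1],[0,0,0,0,0,0,1],[0,0,0,0,0,0,1]]'
python3 - <<'E'
from h import *
np.set_printoptions(precision=3,suppress=True)
n="wrist";im=grab_frame(n);c=cam(n);cv2.imwrite("pics/w3.png",cv2.convertScaleAbs(im[:,:,::-1],alpha=1.5))
for l in("frame","caddy","grip"):
    for r in landmark_of(l,n)[:2]: print(l,round(r["score"],2),np.array(r["xy"]),onz(n,r["xy"],0.004,c))
for r in outline_of("frame",n)[:1]: print(r["rect"])
E
```

```text
position: [0.4891, -0.1128, 0.3411]
position: [0.5099, 0.0567, 0.3406]
clock: 16.65
position: [0.5148, 0.0824, 0.34]
tool_rot: [3.141, 0.0, 1.409]
force: [-0.4, -0.1, -5.2]
grip_width: 0.0074
finger_force: 59.6
frame 0.88 [259.3  63.8] [0.516 0.196 0.004]
caddy 0.92 [272.4 194.8] [0.505 0.033 0.004]
grip 0.74 [273.2 337.3] [ 0.471 -0.187  0.004]
[208.2, 0.0, 307.0, 121.6]
```

View pics/w3.png

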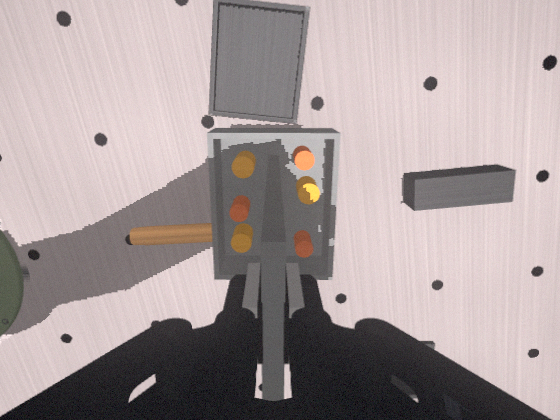

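The frame shows at (209–309, 0–124) and the held caddy at (209–340, 129–278). I zoom in for precise corners.

```bash
python3 - <<'E'
import cv2
im=cv2.imread("pics/w3.png")[0:150,180:350]
cv2.imwrite("pics/w3c.png",cv2.resize(im,None,fx=4,fy=4,interpolation=2))
E
```

```text
(no output)
```

View pics/w3c.png

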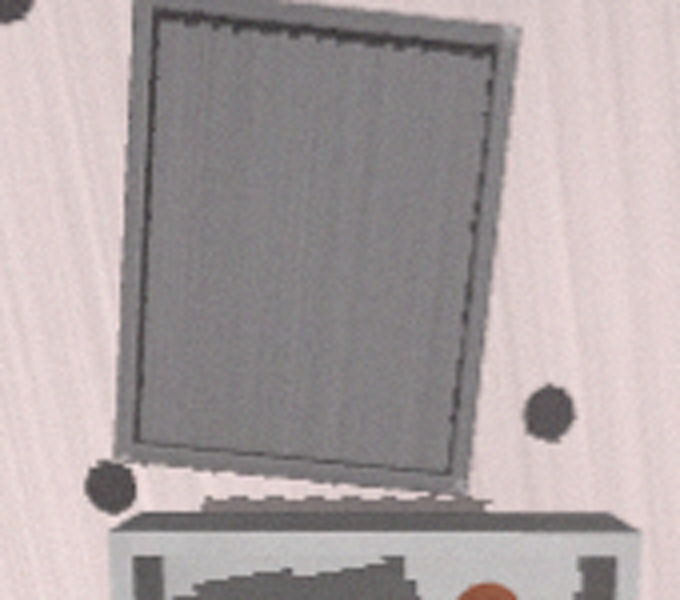

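```bash
cat > fit.py <<'E'
from h import *
from scipy.optimize import least_squares
np.set_printoptions(precision=4,suppress=True)
c=cam("wrist")
def fit(px,hx,hy,z,p0,free_z=False):
    B=np.array([[-hx,hy],[hx,hy],[hx,-hy],[-hx,-hy]])
    def f(p):
        R=np.array([[np.cos(p[2]),-np.sin(p[2])],[np.sin(p[2]),np.cos(p[2])]])
        W=np.c_[B@R.T+p[:2],np.full(4,p[3] if free_z else z)]
        return (proj("wrist",W,c)-px).ravel()
    s=least_squares(f,p0+([z] if free_z else []),x_scale=.01);return s.x,s.fun
cr=lambda P:np.array(P,float)/4+[180,0]-[.4,.4]
print("frame",fit(cr([(153,9),(497,42),(450,472),(138,440)]),.0485,.0585,.014,[.515,.2,-.2]))
s=telemetry.observe();z=s["position"][2]
P=np.array([(207.5,132.5),(340,132.5),(332,278),(214,278)])
print("caddy",fit(P,.045,.055,z-.111,[.515,.08,-.16]));print("caddy zfree",fit(P,.045,.055,z-.111,[.515,.08,-.16],True)[0]);print(s["position"],s["tool_rot"])
E
python3 fit.py
```

```text
frame (array([ 0.5138,  0.1984, -0.2515]), array([-0.056 , -0.3282, -0.031 ,  0.3549,  0.5673, -0.2566, -0.467 ,
        0.2611]))
caddy (array([ 0.5141,  0.0816, -0.1636]), array([-0.8476, -0.9037,  0.6066, -0.5318,  0.242 ,  1.1211,  0.0319,
        0.8365]))
caddy zfree [ 0.514   0.081  -0.1636  0.2264]
[0.5148 0.0832 0.3399] [3.1416 0.0001 1.41  ]
```

```bash
python3 -m inch '[[0.015,-0.003,0,0,0,0,1],[0.03,-0.005,0,0,0,0,1],[0.03,-0.005,0,0,0,0.03,1],[0.025,-0.004,0,0,0,0.03,1],[0.0153,-0.0019,0,0,0,0.028,1]]'|grep -E "posi|rot"; python3 -m inch '[[0,0,0.015,0,0,0,1],[0,0,0.03,0,0,0,1],[0,0,0.035,0,0,0,1],[0,0,0.035,0,0,0,1],[0,0,0.025,0,0,0,1]]'|grep posi;python3 -m inch '[[0,0,0,0,0,0,1],[0,0,0,0,0,0,1],[0,0,0,0,0,0,1]]'
python3 - <<'E'
from h import *
im=grab_frame("wrist")[:,:,::-1]
cv2.imwrite("pics/w4.png",cv2.resize(cv2.convertScaleAbs(im[60:340,130:430],alpha=1.5),None,fx=2.1,fy=2.1,interpolation=2))
E
```

```text
position: [0.5159, 0.2025, 0.3398]
tool_rot: [-3.141, -0.0, 1.323]
position: [0.5157, 0.2, 0.1978]
clock: 18.2
position: [0.5171, 0.2008, 0.2015]
tool_rot: [3.14, -0.001, 1.323]
force: [-0.4, 0.2, -4.2]
grip_width: 0.0073
finger_force: 59.7
```

View pics/w4.png

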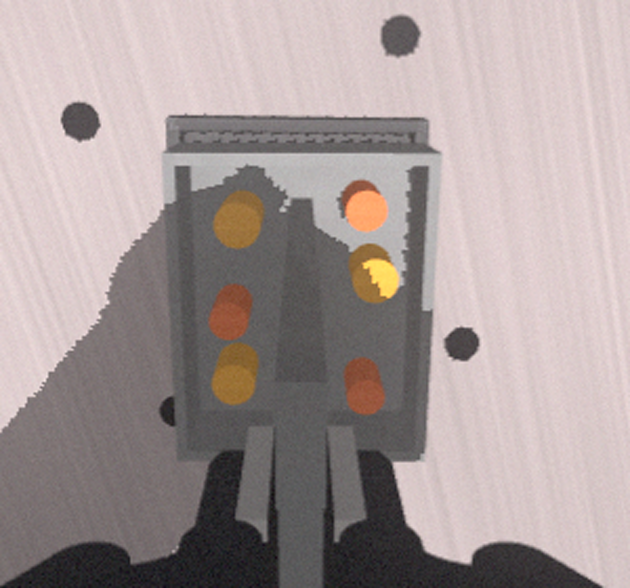

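```bash
python3 - <<'E'
from h import *
c=cam("wrist")
a=onz("wrist",(209.8,116.7),.014,c);b=onz("wrist",(333.6,116.7),.014,c);print(a,b,np.linalg.norm(b-a))
d=(b-a)/np.linalg.norm(b-a);n=np.array([-d[1],d[0],0]);print("frame ctr",(a+b)/2-n*.0645,np.arctan2(d[1],d[0]))
a=onz("wrist",(207.4,132.2),.0905,c);b=onz("wrist",(339.8,132.2),.0905,c);print(a,b,np.linalg.norm(b-a))
d=(b-a)/np.linalg.norm(b-a);n=np.array([-d[1],d[0],0]);print("caddy ctr",(a+b)/2-n*.055,np.arctan2(d[1],d[0]))
print(telemetry.observe()["position"])
E
```

```text
[0.47826996 0.27163957 0.014     ] [0.58199283 0.24533439 0.014     ] 0.10700652312868088
frame ctr [0.5142755  0.19596626 0.014     ] -0.2483736112454193
[0.486799   0.26321243 0.0905    ] [0.57306961 0.24132134 0.0905    ] 0.08900470078857063
caddy ctr [0.51640682 0.1989564  0.0905    ] -0.24850413532497126
[0.51701527 0.20073892 0.20149296]
```

Yaw matches (-0.248 for both) and the caddy needs about 2 mm of correction. Then I descend slowly.

```bash
python3 -m inch '[[-0.0023,-0.0018,0,0,0,0,1],[0,0,0.01,0,0,0,1],[0,0,0.01,0,0,0,1],[0,0,0.006,0,0,0,1],[0,0,0.004,0,0,0,1]]'|grep -E "posi|force"; python3 -m inch '[[0,0,0,0,0,0,1],[0,0,0.002,0,0,0,1],[0,0,0.001,0,0,0,1],[0,0,0,0,0,0,1],[0,0,0,0,0,0,1]]'|grep -E "posi|rot|force"
```

```text
position: [0.5136, 0.1986, 0.1689]
force: [-0.0, 0.1, -5.4]
finger_force: 59.6
position: [0.514, 0.1987, 0.167]
tool_rot: [3.141, -0.0, 1.323]
force: [0.1, -0.0, -4.0]
finger_force: 59.7
```

```bash
python3 -m inch '[[0,0,0.001,0,0,0,1],[0,0,0.001,0,0,0,1],[0,0,0,0,0,0,1]]'|grep -E "posi|force"; python3 -m inch '[[0,0,0.001,0,0,0,1],[0,0,0,0,0,0,1],[0,0,0,0,0,0,1]]'|grep -E "posi|force"
```

```text
position: [0.5139, 0.1986, 0.1648]
force: [-0.9, 0.4, -4.2]
finger_force: 59.6
position: [0.5139, 0.1987, 0.1639]
force: [-0.1, -0.0, -5.4]
finger_force: 59.7
```

```bash
python3 -m inch '[[0,0,0.001,0,0,0,1],[0,0,0.001,0,0,0,1],[0,0,0,0,0,0,1]]'|grep -E "posi|force"
```

```text
position: [0.5139, 0.1986, 0.1617]
force: [-0.1, 1.1, -5.5]
finger_force: 59.6
```

```bash
python3 -m inch '[[0,0,0.001,0,0,0,1],[0,0,0.001,0,0,0,1],[0,0,0,0,0,0,1]]'|grep -E "posi|force"
```

```text
position: [0.5138, 0.1986, 0.1597]
force: [-1.0, 0.4, -4.6]
finger_force: 59.6
```

```bash
python3 -m inch '[[0,0,0.001,0,0,0,1],[0,0,0.001,0,0,0,1],[0,0,0,0,0,0,1]]'|grep -E "posi|force"
```

```text
position: [0.5139, 0.1986, 0.1577]
force: [0.1, -0.0, -5.4]
finger_force: 59.6
```

```bash
python3 -m inch '[[0,0,0.001,0,0,0,1],[0,0,0,0,0,0,1],[0,0,0,0,0,0,1]]'|grep -E "posi|force"
```

```text
position: [0.5139, 0.1987, 0.1569]
force: [-0.3, 0.4, -4.6]
finger_force: 59.7
```

The box is inside the lips with no side force, so I continue to the floor.

```bash
python3 -m inch '[[0,0,0.001,0,0,0,1],[0,0,0,0,0,0,1],[0,0,0,0,0,0,1]]'|grep -E "posi|force"
```

```text
position: [0.5139, 0.1987, 0.1559]
force: [-0.4, 0.1, -4.6]
finger_force: 59.6
```

```bash
python3 -m inch '[[0,0,0.001,0,0,0,1],[0,0,0,0,0,0,1],[0,0,0,0,0,0,1]]'|grep -E "posi|force"
```

```text
position: [0.514, 0.1987, 0.1549]
force: [1.4, 0.1, -3.8]
finger_force: 59.8
```

```bash
python3 -m inch '[[0,0,0.001,0,0,0,1],[0,0,0,0,0,0,1],[0,0,0,0,0,0,1]]'|grep -E "posi|rot|force"
```

```text
position: [0.5144, 0.1988, 0.1548]
tool_rot: [3.141, -0.001, 1.323]
force: [-1.7, -2.4, 12.0]
finger_force: 62.2
```

It's seated on the floor. I ease the load and release gently.

```bash
python3 -m inch '[[0,0,-0.0006,0,0,0,1],[0,0,0,0,0,0,1],[0,0,0,0,0,0,1]]' 20|grep -E "posi|force"; python3 -m inch '[[0,0,0,0,0,0,0.85],[0,0,0,0,0,0,0.7],[0,0,0,0,0,0,0.4],[0,0,0,0,0,0,0.2],[0,0,0,0,0,0,0]]'; python3 -m inch '[[0,0,0,0,0,0,0],[0,0,0,0,0,0,0],[0,0,-0.01,0,0,0,0],[0,0,-0.02,0,0,0,0],[0,0,-0.03,0,0,0,0]]'; python3 -m inch '[[0,0,-0.05,0,0,0,0],[0,0,-0.05,0,0,0,0],[-0.04,0,-0.03,0,0,0,0],[-0.04,0,0,0,0,0,0],[0,0,0,0,0,0,0]]'
python3 - <<'E'
from h import *
im=grab_frame("wrist")[:,:,::-1]
cv2.imwrite("pics/w5.png",cv2.convertScaleAbs(im,alpha=1.5))
E
```

```text
position: [0.5143, 0.1988, 0.1548]
force: [1.4, -0.3, 5.5]
finger_force: 61.3
clock: 22.75
position: [0.5139, 0.1987, 0.1544]
tool_rot: [-3.141, 0.0, 1.323]
force: [-0.7, 0.3, 0.2]
grip_width: 0.0687
finger_force: 0.0
clock: 23.25
position: [0.5133, 0.1984, 0.2148]
tool_rot: [-3.14, 0.001, 1.323]
force: [0.5, 0.3, 0.0]
grip_width: 0.0856
finger_force: 0.0
clock: 23.75
position: [0.4939, 0.1165, 0.3465]
tool_rot: [3.139, 0.0, 1.317]
force: [1.4, 1.1, -0.4]
grip_width: 0.0854
finger_force: 0.0
```

View pics/w5.png

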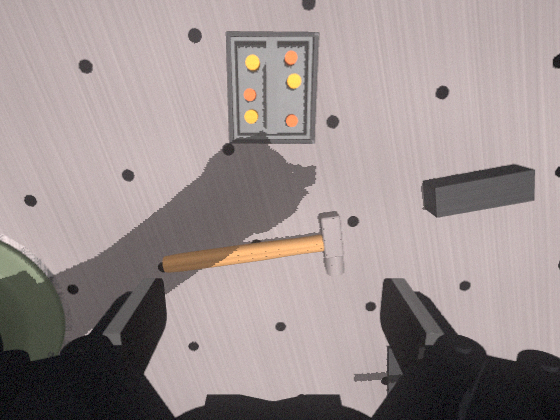

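The caddy sits square inside the frame (227–320, 32–143) with its rim even on all sides. The hammer and offcut are untouched and the gripper is clear.

```bash
python3 -m inch '[[0,0,0,0,0,0,0],[0,0,0,0,0,0,0],[0,0,0,0,0,0,0]]'|grep force; python3 -c "
from workcell import bot
print(bot.job_done())"
```

```text
force: [-0.6, 0.2, 0.5]
finger_force: 0.0
the job is handed in; nothing more can be done
None
```

The caddy came off the hook at a felt stud height of about 27 mm, now sits fully down and square in the parking frame, and is released; the job is handed in at about 24 s, with no verdict shown.

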